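Put the pot away in the drawer and close it

TASK

Pick up the low round screw-lid pot that stands on the worktop and put it upright on the floor of the empty bay of the open drawer, beside the pot that is already stored there; then push the drawer fully shut. The pot holds brittle graphite tubes: grip it with no more than about 40 N, lower it until it stands before you let go, do not drop it. Leave the beaker, the bottle and the stored pot in their places.

Things in the scene. Friction and masses are not known exactly. Their poses are not given: they have to be found in the camera images.
- pot: white, low round pot with a screw lid, to be put away: 53 mm across its lid (the upper 10 mm, the grip), 50 mm across below it, 30 mm high, 0.03 to 0.07 kg; starts upright on the worktop in a row with the beaker and the bottle. Origin: centre of its underside, z up
- stored_pot: black round pot of the same size, loose, already standing in the narrower bay of the drawer; it may slide a little as the drawer moves. Origin: centre of its underside
- beaker: open glass beaker, 65 mm across, 78 mm high, loose bystander standing on the worktop. Origin: centre of its underside
- bottle: small reagent bottle, 45 mm across, 106 mm high, loose bystander standing on the worktop. Origin: centre of its underside
- unit: low drawer unit fixed on the worktop: 170 mm deep (x), 280 mm wide (y), 80 mm high. Origin: centre of its underside; z up; its drawer front faces its own -x, which points roughly to the robot's left (yaw -1.65 to -1.3). The casing's top plate ends 73 mm before the origin (unit x = -0.073)
- drawer (a joint): how far the drawer is pulled out, m: 0 fully shut (firm stop), 0.13 fully out; starts 0.105 to 0.12. Slides along the unit's x, 1.5 N dry friction, light damping, no spring or catch, stays where left. The opening between the casing's front edge and the front panel is as long as this value. The tray's walls end 56 mm above the worktop
- bay (a point): on the inner floor of the empty wider bay, 14 mm above the worktop, moves with the drawer; axes as the unit's. Free floor: x -48 to +88 mm, y -67 to +67 mm of it. At x = -48 the front wall and panel, at y = -67 the 3 mm divider (36 mm high) to the stored pot's bay, at y = +67 the side wall. With the drawer out by q mm, the floor from x = -48 to q - 53 mm has nothing above it
- handle (a point): middle of the drawer's bow handle (level steel bar 10 mm thick, straight over 76 mm along the unit's y), 45 mm above the worktop, 25 mm in front of the front panel's outer face, moves with the drawer; at drawer 0 it is 110 mm before the unit's origin. Front panel: 12 mm thick, 276 mm wide, top edge 74 mm above the worktop
There are look-alikes about, which are no part of the job. Leave any turquoise look-alike of the pot alone. Leave any green look-alike of the stored_pot alone.

How it is judged (in metres and radians):
On the way, in this order (a step that is already met when the one before it is completed fails the run):
1. the pot stands upright on the floor of the empty bay, let go and at rest, the drawer still open (x of pot in the frame of bay between -0.03 and 0.07 m and y of pot in the frame of bay between -0.047 and 0.047 m and z of pot in the frame of bay between -0.006 and 0.006 m and angle between pot's own z axis and vertical below 0.15 rad and linear speed of pot below 0.03 m/s and contact force between the fingers and pot below 0.1 N and value of joint drawer above 0.05 m), for 0.2 s.
2. the drawer is pushed fully shut (value of joint drawer below 0.006 m), for 0.2 s.
At the end, for the whole second after the job is handed in: The drawer is shut to within 6 mm; the white pot stands upright (within 0.15 rad) and at rest on the floor of the wider bay, on its own side of the divider; the black pot stands upright on the floor of its own bay (value of joint drawer below 0.006 m and x of pot in the frame of bay between -0.03 and 0.07 m and y of pot in the frame of bay between -0.047 and 0.047 m and z of pot in the frame of bay between -0.006 and 0.006 m and angle between each of pot, stored_pot's own z axis and vertical below 0.15 rad and linear speed of pot below 0.03 m/s and y of stored_pot in the frame of bay between -0.175 and -0.09 m and x of stored_pot in the frame of bay between -0.03 and 0.07 m and z of stored_pot in the frame of bay below 0.006 m); the robot touches nothing.
It fails at once if the pot is gripped too hard: over 55 N a finger, 110 N for both fingers together (contact force between the fingers and pot above 110 N).
It fails at once if the pot is dropped: untouched by the fingers, it moves faster than 0.8 m/s (a fall of more than about 3 cm) (contact force between the fingers and pot below 0.01 N and linear speed of pot above 0.8 m/s).
It fails at once if the beaker is displaced by more than 3 cm or tipped over (distance of beaker from where it was at the start of the episode above 0.03 m or angle between beaker's own z axis and vertical above 0.5 rad).
It fails at once if the bottle is displaced by more than 3 cm or tipped over (distance of bottle from where it was at the start of the episode above 0.03 m or angle between bottle's own z axis and vertical above 0.5 rad).
It also fails if it takes over 51 s, if anything falls off the work surface, if the arm or the gripper's body presses on something with over 40 N, if the wrist force passes 120 N, or if a joint passes its speed limit or range.

ROBOT

A 6-joint arm with a two-finger parallel gripper is mounted at the origin on the work surface; the furniture and walls round the work are solid. World frame = base frame: x ahead of the robot, y to its left, z up, the work surface at z = 0. Lengths are in m, angles in degrees, forces in N, time in s.
With the tool pointing down it reaches from about 0.35 to 0.875 m from the base axis. Payload 4.2 kg.
Tool frame: the origin (TCP) lies midway between the tips of the shut fingers; the grasp point (between the pads) lies 19 mm behind it (r.pinch_z is the distance from the TCP to the grasp point, in m); z points along the fingers, y is the line along which they close (so a half turn about z gives the same grasp; the last joint's range is limited). The gripper opens to 87 mm and grips with 3 to 60 N. Pads are 19 mm wide; open, the fingers measure 117 mm over their backs; the gripper's body (75 mm by 190 mm) begins 51 mm behind the grasp point.
Start: joints at [-61.043, 22.042, 0.453, 0, -68.411, -14.817], TCP at [0.153, -0.606, 0.223] pointing down, gripper open.
Joint ranges: [-179.83, 179.83], [-69.29, 118.12], [-61.27, 80.66], [-181.25, 117.63], [-171.15, -9.14], [-177.46, 177.46]. Speed limits (degrees/s): [159.86, 159.86, 180, 180, 180, 180].

INTERFACE

Orientations are given as a 3x3 rotation matrix whose columns are the frame's x, y, z axes.
In Python, from station import r, imaging, models gives the robot as it stands. The module is installed in compiled form; this text tells all that it offers.
- The arm moves only by the tool apply_moves, never from a script. Its argument "moves" is a list of rows, each a list of 2 entries, a list of its own where there are three numbers: the shift along the tool's x, y, z in m, then the turn about the tool's z in degrees. A call has 1 to 5 rows; each row shifts and turns the commanded pose from where the row before left it, along the tool's axes as they then stand; what a row does not reach is not made up. A row lasts 1/12 s, in which the tool goes at most 41.7 mm and 7.16 degrees, less where a joint would pass 70% of its speed; a pose out of reach is approached as far as the arm can. A call is refused whole if a number of a shift passes 0.0417 or a number of a turn 7.16, either way. A call with a gripper value outside its range is refused whole. "hand" is the finger opening in m, from 0 to 0.087, set as the call begins (left out, the last holds). The fingers move at their own pace and stop on an object; the grip force is fixed at half the most. Time passes only in rows, so rows that do not move let the fingers close. It gives the time, the measured TCP pose, the force, the opening and the grip force at its end, in the units of the state.
- r.sense(): the state, without advancing time (a new reading comes with each control period).
- imaging.capture(name): name is "scene" or "top" or "wrist"; returns a dict with "frame" (480x640x3 uint8, blue, green, red), "intrinsics" (3x3 intrinsics, pixels), "dist" ([k1, k2, p1, p2, k3] as OpenCV has them; the pictures are not rectified), "eye" and "orientation" of the camera in the world. Camera axes: x right, y down, z forward; pixel columns grow to the right and rows downward; lengths in m; the calibration is good to about 2 mm. A picture is of the moment at which its call begins. There is no depth.
- r.finish_job(): hands the job in; it is judged then, once.
Trained networks look in a picture, given as the dict that the camera call returned (one of the last four; its "shot" number tells which), for a name from the list of things; names that differ only in an ending like _2 or _b are one class to them, and where a whole thing is asked for, a point or a joint stands for the part that bears it (a point fixed in the world has none). Each returns a list of dicts, best first, with "confidence" (0 to 1); they miss things now and then, are a little off and sometimes report something else, mostly with a low value. They report only what shows in the picture. A call takes as long as a camera call. They do not tell look-alikes from the thing itself.
- models.cut_out(picture, target): "region" (480x640 bool, what is visible of it) and "extent" ([left, top, width, height] as shares, 0 to 1, of the picture: columns of its width, rows of its height, round what is visible of it).
- models.place_of(picture, target): "at" ([column, row] as shares, 0 to 1, of the picture: columns of its width, rows of its height: a listed point, or the origin of a listed thing).
The state is a dict: "time_s": time; "joints": joint angles; "joint_velocities": joint speeds; "effort": joint torques, N m; "tcp_pos": TCP position; "ee_rot": TCP orientation; "wrist_force": force on the tool from outside, world axes, zero at the start; "moment": the same for the moment, N m; "gripper_width": opening from 0.0 (shut) to 1.0 (fully open); "gripper_force": force on a finger pad.
Only numpy, scipy, OpenCV 4.12 (cv2) and the standard library are available. Lean on these libraries where they do the work, as an engineer would, in place of code of your own. Each camera call takes 0.05 s, during which the arm holds its last target. There are 200 camera calls.

## Working session

There is one attempt and no reset: what is moved stays moved. The work goes in short steps, Python scripts to look and compute and a tool call to move; the robot and the scene stay as the last step left them, time stands still between calls to the robot, and variables do not carry over. Pictures are saved under pics/ and viewed, at most 13 in all, crops included, and the job is handed in when it is done.

Besides the shell and the picture viewer there is one more tool, called by a JSON object that holds its "api" and its "payload". apply_moves: Moves the arm, as the interface text tells. Its arguments: {"type":"object","properties":{"moves":{"type":"array"},"hand":{"type":"number"}},"required":["moves"]}

```bash
mkdir -p pics; cat > h.py <<'E'
import numpy as np, cv2
from station import r, imaging, models
def ray(p,uv):
    q=cv2.undistortPoints(np.array([[uv]],float),np.array(p["intrinsics"],float),np.array(p["dist"],float))[0,0]
    return np.array(p["eye"],float), np.array(p["orientation"],float)@np.array([q[0],q[1],1.])
def onz(p,uv,z):
    e,d=ray(p,uv); return e+d*(z-e[2])/d[2]
def proj(p,X):
    R=np.array(p["orientation"],float); t=-R.T@np.array(p["eye"],float)
    return cv2.projectPoints(np.array(X,float).reshape(-1,3),cv2.Rodrigues(R.T)[0],t,np.array(p["intrinsics"],float),np.array(p["dist"],float))[0][:,0]
E
python3 - <<'E'
from h import *
s=r.sense();print(s["tcp_pos"],np.round(s["ee_rot"],3).tolist(),s["time_s"])
ps={}
for n in("scene","top"):
    p=imaging.capture(n);cv2.imwrite(f"pics/{n}0.png",p["frame"])
    print(n,np.round(p["eye"],3))
    for t,z in(("pot",0),("stored_pot",.014),("beaker",0),("bottle",0),("unit",0),("bay",.014),("handle",.045)):
        for d in models.place_of(p,t)[:4]:
            uv=np.array(d["at"])*[640,480];print(t,round(d["confidence"],2),uv.round(1),onz(p,uv,z).round(4))
E
```

```text
[ 0.15256798 -0.60545863  0.22145241] [[-0.97, -0.244, -0.001], [-0.244, 0.97, 0.002], [0.0, 0.002, -1.0]] 0.0
scene [0.816 0.378 0.996]
pot 0.66 [311.4 364.4] [0.646  0.1515 0.    ]
pot 0.57 [349.  322.1] [0.5342 0.1316 0.    ]
stored_pot 0.92 [304.8 206.4] [ 0.4385 -0.1323  0.014 ]
stored_pot 0.64 [418.6 263.8] [0.3411 0.129  0.014 ]
beaker 0.85 [346.1 323.9] [0.5411 0.1309 0.    ]
bottle 0.73 [398.1 287.9] [0.4066 0.1388 0.    ]
unit 0.78 [247.9 196.2] [ 0.5171 -0.2423  0.    ]
bay 0.58 [270.2 244.1] [ 0.5549 -0.1035  0.014 ]
handle 0.62 [309.4 363.3] [0.6553 0.1578 0.045 ]
top [ 0.319 -0.025  1.152]
pot 0.8 [225.5 164.2] [0.6463 0.1477 0.    ]
pot 0.65 [282.2 151.3] [0.6726 0.0347 0.    ]
pot 0.22 [229.8 217.7] [0.5377 0.137  0.    ]
stored_pot 0.93 [369.5 270. ] [ 0.4324 -0.1347  0.014 ]
stored_pot 0.88 [237.  327.2] [0.3243 0.1176 0.014 ]
beaker 0.61 [230.4 216.9] [0.5393 0.1359 0.    ]
bottle 0.72 [225.1 279.8] [0.4153 0.144  0.    ]
unit 0.61 [421.6 226.5] [ 0.5192 -0.2398  0.    ]
handle 0.65 [310.5 242.4] [ 0.4816 -0.0219  0.045 ]
```

View pics/scene0.png

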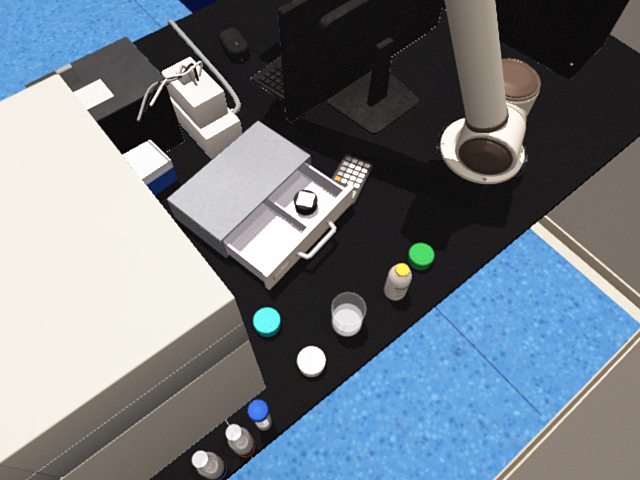

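View pics/top0.png

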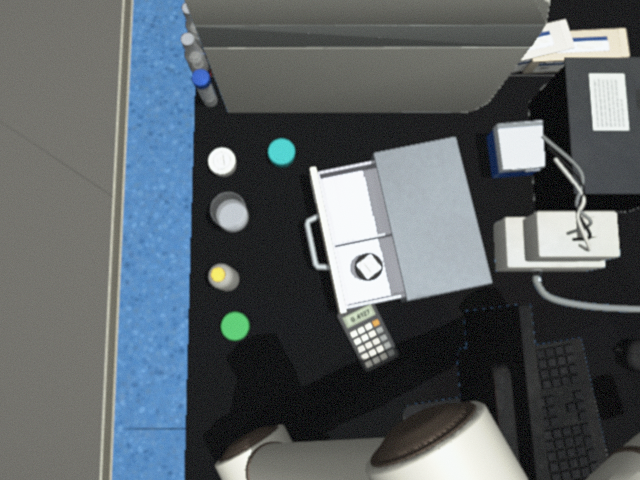

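Candidates for the pot are the white pot at scene (311,362) / top (222,161) and the turquoise look-alike at scene (267,322) / top (282,152). The stored pot is black at scene (305,203), and the green one at (421,256) is its look-alike. I choose the white one, in row with the beaker (347,315) and the bottle (398,282). Next I'll measure it and the unit precisely and check a crop.

```bash
python3 - <<'E'
from h import *
from scipy.optimize import least_squares
P={}
near={"scene":(311,362),"top":(222,161)}
for n in("scene","top"):
    p=P[n]=imaging.capture(n)
    hsv=cv2.cvtColor(p["frame"],cv2.COLOR_BGR2HSV)
    m=((hsv[...,2]>150)&(hsv[...,1]<70)).astype(np.uint8)
    k,l,st,c=cv2.connectedComponentsWithStats(m); i=l[near[n][1],near[n][0]]
    print(n,"white blob",st[i],c[i],"lidz",onz(p,c[i],.03).round(4), "mid",onz(p,c[i],.02).round(4))
    for t in("pot","beaker","bottle"):
        for d in models.cut_out(p,t)[:2]:
            ys,xs=np.nonzero(d["region"]);print(t,round(d["confidence"],2),xs.mean().round(1),ys.mean().round(1),len(xs))
p=P["top"];q=P["scene"]
# rough unit points: casing top corners z=.08, panel top z=.074
for nm,uv,z in(("top far-front",(376,152),.08),("far-back",(457,138),.08),("near-back",(492,285),.08),("near-front",(404,299),.08),("panel far out",(311,169),.074),("panel near out",(340,312),.074)):
    print(nm,onz(p,uv,z).round(4))
a=cv2.resize(p["frame"][120:330,290:510],None,fx=2.6,fy=2.6,interpolation=cv2.INTER_CUBIC)
b=cv2.resize(q["frame"][320:400,250:390],(572,327),interpolation=cv2.INTER_CUBIC)[:,:210]
o=np.zeros((546,572+210,3),np.uint8);o[:,:572]=a;o[:b.shape[0],572:]=b
b2=cv2.resize(q["frame"][335:390,280:340],(210,192),interpolation=cv2.INTER_CUBIC);o[330:522,572:]=b2
cv2.imwrite("pics/crop.png",o)
E
```

```text
scene white blob [297 346  29  29 657] [310.85388128 359.97412481] lidz [0.6467 0.1511 0.03  ] mid [0.645  0.1487 0.02  ]
pot 0.88 267.3 322.0 628
pot 0.72 311.6 361.4 671
beaker 0.93 347.7 314.1 1335
bottle 0.7 397.7 282.5 733
top white blob [208 147  28  28 600] [221.50333333 160.565     ] lidz [0.6451 0.1511 0.03  ] mid [0.648  0.1527 0.02  ]
pot 0.79 280.7 151.7 608
beaker 0.6 229.5 211.4 1168
beaker 0.19 221.4 161.8 562
bottle 0.6 223.0 276.8 626
top far-front [ 0.6463 -0.1442  0.08  ]
far-back [ 0.6731 -0.2961  0.08  ]
near-back [ 0.3982 -0.3485  0.08  ]
near-front [ 0.3735 -0.1894  0.08  ]
panel far out [ 0.6156 -0.0231  0.074 ]
panel near out [ 0.3508 -0.0747  0.074 ]
```

View pics/crop.png

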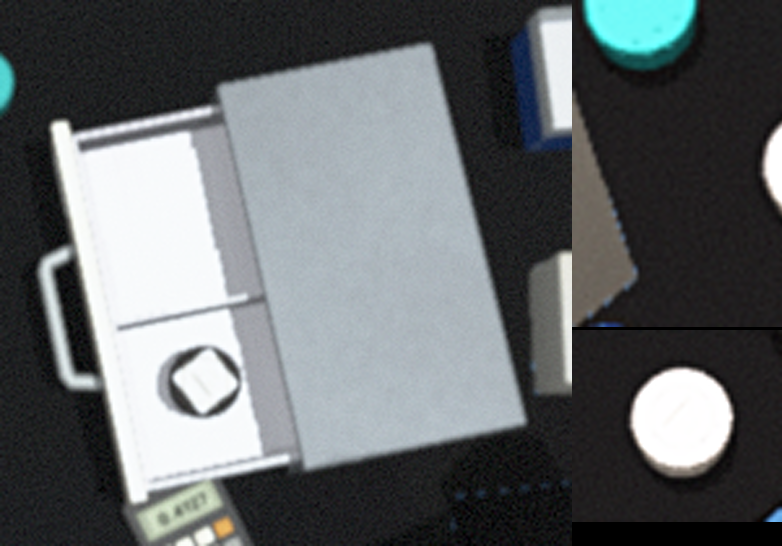

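The right-hand crops show the pot is plain white, with the lid centred at about (0.646, 0.151). The left part gives the drawer and casing corners. I'll fit the unit pose and drawer value from these.

```bash
python3 - <<'E'
from h import *
from scipy.optimize import least_squares
p=imaging.capture("top");q=imaging.capture("scene")
M=np.array([(217,87),(432,43),(526,424),(304,469),(52,123),(137,502),(70,122),(150,495)])/2.6+[290,120]
S=np.array([(262,123),(310,157),(228,250)])  # scene: casing top back-near?, front-near, front-far
def pts(v):
    x,y,a,d=v;L=[(-.073,.14,.08),(.085,.14,.08),(.085,-.14,.08),(-.073,-.14,.08),(-.085-d,.138,.074),(-.085-d,-.138,.074),(-.073-d,.138,.074),(-.073-d,-.138,.074)]
    c,s=np.cos(a),np.sin(a);return np.array([(x+c*X-s*Y,y+s*X+c*Y,Z) for X,Y,Z in L])
f=least_squares(lambda v:(proj(p,pts(v))-M).ravel(),[.52,-.24,-1.4,.11],x_scale=[.1,.1,.1,.1])
print(f.x.round(4),f.fun.reshape(-1,2).round(1).tolist())
print("scene proj",proj(q,pts(f.x)).round(0).tolist())
x,y,a,d=f.x;c,s=np.cos(a),np.sin(a)
U=lambda X,Y,Z=0:np.array([x+c*X-s*Y,y+s*X+c*Y,Z])
bx=-.073-d+.048
# bay: x=-48 is front wall's inner side; opening q from casing front: bay x = q-53 <-> unit x=-.073
bx=-.073-(d-.053)
# divider line: unit y of divider from image
for uv in((118,327),(248,296)):
    w=onz(p,np.array(uv)/2.6+[290,120],.05)-[x,y,0];print("divider unit",c*w[0]+s*w[1],-s*w[0]+c*w[1])
for uv in((118,327),(90,150),(190,135)):
    w=onz(p,np.array(uv)/2.6+[290,120],.014)-[x,y,0];print("floor unit",c*w[0]+s*w[1],-s*w[0]+c*w[1])
for d_ in models.place_of(p,"bay")+models.place_of(q,"bay"): print("bay net",d_["confidence"],np.array(d_["at"])*[640,480])
print("bay unit x",bx,"handle",U(-.11-d,0), "stored:", )
w=onz(p,np.array((206,381))/2.6+[290,120],.044)-[x,y,0];print("stored unit",c*w[0]+s*w[1],-s*w[0]+c*w[1])
print(models.place_of(q,"handle")[:2])
E
```

```text
[ 0.5222 -0.2385 -1.3699  0.1073] [[-0.2, -0.7], [-0.4, -0.2], [0.3, -0.2], [0.2, 0.3], [0.7, -0.1], [-1.1, 0.2], [0.1, -1.0], [0.5, 1.5]]
scene proj [[221.0, 241.0], [167.0, 198.0], [258.0, 120.0], [311.0, 155.0], [266.0, 276.0], [353.0, 186.0], [261.0, 272.0], [349.0, 183.0]]
divider unit -0.1763184335325695 -0.012861336350716096
divider unit -0.07988797165056909 -0.009697922325651833
floor unit -0.17391400579734903 -0.008185953903869815
floor unit -0.16661270852180762 0.1281001855816839
floor unit -0.09016944824334784 0.12424008638276693
bay net 0.8 [346.88 208.8 ]
bay net 0.83 [272.576 244.704]
bay unit x -0.12732110800263507 handle [ 0.47882643 -0.02555101  0.        ] stored:
stored unit -0.12211289758359646 -0.06317560531141303
[{'at': [0.5008, 0.5038], 'confidence': 0.67}]
```

{"api": "apply_moves", "payload": {"moves": [[[0, 0, -0.04], 0], [[0, 0, -0.04], 0]], "hand": 0.075}}

```text
time_s: 1.62
tcp_pos: [0.1521, -0.6046, 0.3006]
ee_rot: [[-0.97, -0.244, -0.003], [-0.244, 0.97, 0.007], [0.002, 0.007, -1.0]]
wrist_force: [1.0, -0.7, 1.6]
gripper_width: 0.92
gripper_force: 0.0
```

```bash
python3 - <<'E'
from h import *
p=imaging.capture("top");q=imaging.capture("scene");w=imaging.capture("wrist")
print(r.sense()["joints"])
cv2.imwrite("pics/w1.png",w["frame"]);print(w["eye"])
g=lambda f:cv2.convertScaleAbs(f,alpha=2.5,beta=30)
o=np.hstack([g(q["frame"][0:260,150:550]),g(p["frame"][220:480,240:640])]);cv2.imwrite("pics/mon.png",o)
for nm,uv in(("stand left",(330,97)),("stand near",(375,130)),("stand right",(417,95)),("scr bottom-left",(290,117)),("screen top-left",(283,40)),("scr bottom right",(440,10))):
    print(nm,[onz(q,uv,z).round(3)[:2].tolist() for z in(0,.1,.3)])
for nm,uv in(("t1",(466,308)),("t2",(535,305)),("t3",(465,430)),("stand",(405,405))):
    print(nm,[onz(p,uv,z).round(3)[:2].tolist() for z in(0,.1,.3,.45)])
for uv in((230,112),(480,110),(190,45)): print("hood",uv,[onz(p,uv,z).round(3)[:2].tolist() for z in(0,.2,.4,.6)])
for uv in((265,385),(236,300),(0,82)): print("hood scene",uv,[onz(q,uv,z).round(3)[:2].tolist() for z in(0,.2,.4,.6)])
E
```

```text
[-6.10433832e+01  1.95342306e+01  8.66519479e+00  6.40856136e-02
 -7.86023932e+01 -1.48156559e+01]
[ 0.07081571 -0.6275848   0.47303279]
stand left [[0.177, -0.361], [0.241, -0.287], [0.369, -0.138]]
stand near [[0.16, -0.207], [0.226, -0.148], [0.358, -0.031]]
stand right [[-0.003, -0.227], [0.079, -0.166], [0.244, -0.045]]
scr bottom-left [[0.298, -0.371], [0.35, -0.296], [0.454, -0.145]]
screen top-left [[0.143, -0.606], [0.21, -0.508], [0.345, -0.31]]
scr bottom right [[-0.29, -0.426], [-0.179, -0.345], [0.043, -0.184]]
t1 [[0.36, -0.321], [0.356, -0.295], [0.349, -0.244], [0.344, -0.205]]
t2 [[0.365, -0.454], [0.361, -0.417], [0.353, -0.342], [0.347, -0.286]]
t3 [[0.133, -0.31], [0.149, -0.285], [0.182, -0.236], [0.206, -0.198]]
stand [[0.179, -0.199], [0.191, -0.184], [0.216, -0.153], [0.234, -0.131]]
hood (230, 112) [[0.755, 0.141], [0.68, 0.112], [0.604, 0.083], [0.528, 0.055]]
hood (480, 110) [[0.758, -0.365], [0.682, -0.306], [0.606, -0.247], [0.53, -0.188]]
hood (190, 45) [[0.9, 0.226], [0.799, 0.183], [0.699, 0.139], [0.598, 0.096]]
hood scene (265, 385) [[0.738, 0.127], [0.754, 0.178], [0.77, 0.228], [0.785, 0.279]]
hood scene (236, 300) [[0.683, -0.049], [0.709, 0.037], [0.736, 0.122], [0.763, 0.208]]
hood scene (0, 82) [[0.815, -0.942], [0.815, -0.676], [0.815, -0.411], [0.815, -0.146]]
```

View pics/mon.png

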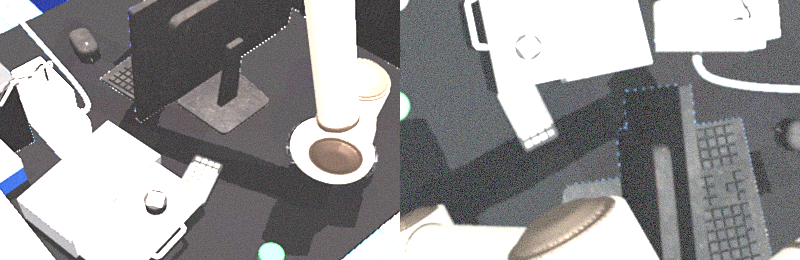

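View pics/w1.png

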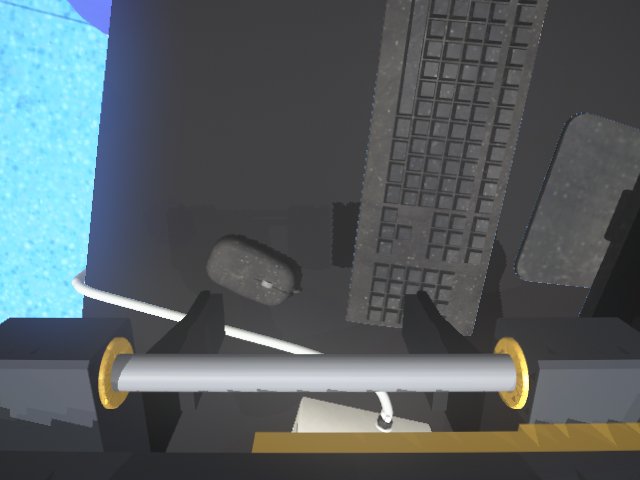

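The monitor's right edge is at about x ≤ 0.36, y ≈ -0.3 and up to z ≈ 0.33. The hood face is at x ≈ 0.75. The wrist view shows only the keyboard and mouse under the hand. I'll go high and round the monitor.

{"api": "apply_moves", "payload": {"moves": [[[0, 0, -0.04], 0], [[0, 0, -0.04], 0], [[0, 0, -0.04], 0], [[0, 0, -0.04], 0], [[-0.02, 0, 0], 0]]}}

```text
time_s: 2.18
tcp_pos: [0.1696, -0.6032, 0.4719]
ee_rot: [[-0.971, -0.24, 0.004], [-0.24, 0.971, -0.016], [0.0, -0.016, -1.0]]
wrist_force: [-0.2, 1.1, 1.2]
gripper_width: 0.859
gripper_force: 0.0
```

{"api": "apply_moves", "payload": {"moves": [[[-0.036, 0.004, 0], 0], [[-0.036, 0.004, 0], 0], [[-0.036, 0.004, 0], 0], [[-0.036, 0.004, 0], 0], [[-0.036, 0.004, 0], 0]]}}

```text
time_s: 2.6
tcp_pos: [0.3432, -0.5369, 0.4617]
ee_rot: [[-0.97, -0.244, -0.001], [-0.244, 0.97, 0.001], [0.0, 0.001, -1.0]]
wrist_force: [0.5, -1.2, 0.3]
gripper_width: 0.864
gripper_force: 0.0
```

{"api": "apply_moves", "payload": {"moves": [[[-0.033, 0.024, 0], 0], [[-0.033, 0.024, 0], 0], [[-0.033, 0.024, 0], 0], [[-0.033, 0.024, 0], 0], [[-0.033, 0.024, 0], 0]]}}

```text
time_s: 3.02
tcp_pos: [0.4734, -0.3793, 0.4617]
ee_rot: [[-0.97, -0.244, -0.001], [-0.244, 0.97, 0.001], [0.001, 0.001, -1.0]]
wrist_force: [1.1, -0.7, 0.4]
gripper_width: 0.864
gripper_force: 0.0
```

{"api": "apply_moves", "payload": {"moves": [[[-0.015, 0.036, 0], 0], [[-0.015, 0.036, 0], 0], [[-0.015, 0.036, 0], 0], [[-0.015, 0.036, 0], 0], [[-0.015, 0.036, 0], 0]]}}

```text
time_s: 3.43
tcp_pos: [0.501, -0.1862, 0.4617]
ee_rot: [[-0.97, -0.244, -0.001], [-0.244, 0.97, 0.0], [0.001, 0.001, -1.0]]
wrist_force: [1.1, 0.1, 1.2]
gripper_width: 0.858
gripper_force: 0.0
```

```bash
python3 -c "
from h import *
s=r.sense();print(s['joints'].round(1) if hasattr(s['joints'],'round') else s['joints'],s['tcp_pos'],s['time_s'])"
```

```text
[ -3.    9.3  16.2  -0.  -96.9 -72.9] [ 0.50102199 -0.18624727  0.46172051] 3.4333
```

{"api": "apply_moves", "payload": {"moves": [[[-0.0223, 0.0292, 0.01], 0], [[-0.0223, 0.0292, 0.01], 0], [[-0.0223, 0.0292, 0.01], 0], [[-0.0223, 0.0292, 0.01], 0], [[-0.0223, 0.0292, 0.01], 0]]}}

```text
time_s: 3.85
tcp_pos: [0.5737, -0.0175, 0.4114]
ee_rot: [[-0.97, -0.245, -0.001], [-0.245, 0.97, 0.0], [0.001, 0.0, -1.0]]
wrist_force: [0.6, -0.8, 0.1]
gripper_width: 0.864
gripper_force: 0.0
```

{"api": "apply_moves", "payload": {"moves": [[[-0.0223, 0.0292, 0.01], 0], [[-0.0223, 0.0292, 0.01], 0], [[-0.0223, 0.0292, 0.01], 0], [[-0.0223, 0.0292, 0.01], 0], [[-0.0223, 0.0292, 0.01], 0]]}}

```text
time_s: 4.27
tcp_pos: [0.6462, 0.1512, 0.3611]
ee_rot: [[-0.97, -0.245, -0.001], [-0.245, 0.97, -0.0], [0.001, 0.0, -1.0]]
wrist_force: [0.0, -0.2, 0.8]
gripper_width: 0.86
gripper_force: 0.0
```

{"api": "apply_moves", "payload": {"moves": [[[0, 0, 0.04], 0], [[0, 0, 0.04], 0], [[0, 0, 0.04], 0], [[0, 0, 0.04], 0], [[0, 0, 0], 0]]}}

```text
time_s: 4.68
tcp_pos: [0.6401, 0.148, 0.1915]
ee_rot: [[-0.97, -0.243, -0.02], [-0.243, 0.97, -0.005], [0.02, -0.001, -1.0]]
wrist_force: [-1.3, -0.6, -2.1]
gripper_width: 0.863
gripper_force: 0.0
```

```bash
python3 - <<'E'
from h import *
p=imaging.capture("wrist");s=r.sense();print(s["tcp_pos"],np.round(s["joints"],1))
cv2.imwrite("pics/w2.png",p["frame"])
hsv=cv2.cvtColor(p["frame"],cv2.COLOR_BGR2HSV)
for d in models.cut_out(p,"pot")[:3]:
    m=d["region"];ys,xs=np.nonzero(m);uv=(xs.mean(),ys.mean());print(d["confidence"],uv,len(xs),np.median(hsv[m],0),onz(p,uv,.025).round(4))
for d in models.place_of(p,"pot")[:3]: uv=np.array(d["at"])*[640,480];print(d["confidence"],uv,onz(p,uv,0).round(4))
E
```

```text
[0.64313424 0.14827873 0.19700981] [ 2.700e+01  2.680e+01  4.300e+00 -1.000e-01 -6.820e+01 -1.028e+02]
0.95 (np.float64(314.9149749926449), np.float64(227.62488967343336)) 3399 [ 25.  13. 209.] [0.6434 0.1504 0.025 ]
0.72 (np.float64(171.394679100384), np.float64(214.4950630828305)) 3646 [ 90.  249.  236.5] [0.6611 0.0353 0.025 ]
0.98 [177.088 208.8  ] [0.6624 0.0322 0.    ]
0.62 [313.6   225.024] [0.6476 0.1503 0.    ]
```

View pics/w2.png

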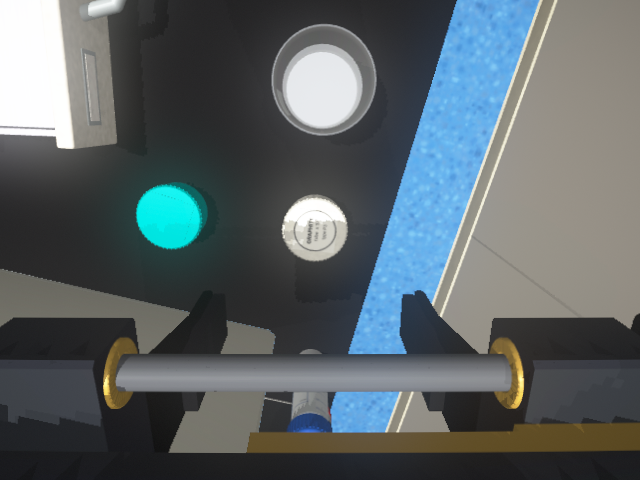

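The white pot with the printed lid is at (315,228), turquoise is at (172,215) and the beaker at (323,80). The hood base edge is at lower left, so I'll turn the hand parallel to it and descend.

{"api": "apply_moves", "payload": {"moves": [[[0, 0, 0], 5], [[0, 0, 0], 5], [[0, 0, 0.04], 0], [[0, 0, 0.04], 0], [[0, 0, 0.02], 0]]}}

```text
time_s: 5.25
tcp_pos: [0.6464, 0.1497, 0.1026]
ee_rot: [[-0.997, -0.071, 0.001], [-0.071, 0.997, 0.002], [-0.001, 0.002, -1.0]]
wrist_force: [-0.4, -0.3, -1.3]
gripper_width: 0.862
gripper_force: 0.0
```

{"api": "apply_moves", "payload": {"moves": [[[0, 0, 0], 0], [[0, 0, 0], 0], [[0, 0, 0], 0]]}}

```text
time_s: 5.5
tcp_pos: [0.6489, 0.1503, 0.1068]
ee_rot: [[-0.997, -0.073, 0.007], [-0.073, 0.997, 0.002], [-0.007, 0.002, -1.0]]
wrist_force: [-0.5, -0.1, 0.2]
gripper_width: 0.864
gripper_force: 0.0
```

```bash
python3 - <<'E'
from h import *
p=imaging.capture("wrist");t=imaging.capture("top");s=r.sense();print(s["tcp_pos"],np.round(s["ee_rot"],3).tolist())
hsv=cv2.cvtColor(p["frame"],cv2.COLOR_BGR2HSV)
for d in models.cut_out(p,"pot")[:3]:
    m=d["region"];ys,xs=np.nonzero(m);uv=(xs.mean(),ys.mean());print(d["confidence"],uv,len(xs),np.median(hsv[m],0),onz(p,uv,.028).round(4))
E
```

```text
[0.64828519 0.150215   0.10636629] [[-0.997, -0.073, 0.006], [-0.073, 0.997, 0.002], [-0.006, 0.002, -1.0]]
0.85 (np.float64(313.8670991350632), np.float64(243.0796739853626)) 6012 [ 25.  13. 221.] [0.6419 0.1504 0.028 ]
0.69 (np.float64(128.2610164286811), np.float64(256.5389221556886)) 6513 [ 90. 255. 241.] [0.6589 0.0378 0.028 ]
```

{"api": "apply_moves", "payload": {"moves": [[[0.003, 0, 0.035], 0], [[0, 0, 0.03], 0], [[0, 0, 0.015], 0], [[0, 0, 0.005], 0], [[0, 0, 0], 0]]}}

```text
time_s: 6.07
tcp_pos: [0.6431, 0.1491, 0.0173]
ee_rot: [[-0.997, -0.072, -0.001], [-0.072, 0.997, -0.001], [0.001, -0.001, -1.0]]
wrist_force: [-0.5, 0.1, 0.6]
gripper_width: 0.862
gripper_force: 0.0
```

{"api": "apply_moves", "payload": {"moves": [[[0, 0, 0], 0], [[0, 0, 0], 0], [[0, 0, 0], 0], [[0, 0, 0], 0]]}}

```text
time_s: 6.4
tcp_pos: [0.6439, 0.1496, 0.0191]
ee_rot: [[-0.997, -0.072, 0.002], [-0.072, 0.997, 0.001], [-0.002, 0.001, -1.0]]
wrist_force: [0.4, 0.5, 0.2]
gripper_width: 0.867
gripper_force: 0.0
```

{"api": "apply_moves", "payload": {"moves": [[[0, 0.001, 0.008], 0], [[0, 0, 0.005], 0], [[0, 0, 0], 0], [[0, 0, 0], 0], [[0, 0, 0], 0]]}}

```text
time_s: 6.82
tcp_pos: [0.643, 0.1501, 0.0043]
ee_rot: [[-0.997, -0.072, -0.0], [-0.072, 0.997, -0.0], [0.0, -0.0, -1.0]]
wrist_force: [0.7, -0.1, -0.4]
gripper_width: 0.861
gripper_force: 0.0
```

{"api": "apply_moves", "payload": {"moves": [[[0, 0, 0], 0], [[0, 0, 0], 0], [[0, 0, 0], 0], [[0, 0, 0], 0], [[0, 0, 0], 0]], "hand": 0.04}}

```text
time_s: 7.23
tcp_pos: [0.6431, 0.1502, 0.0047]
ee_rot: [[-0.997, -0.072, 0.0], [-0.072, 0.997, 0.0], [-0.0, 0.0, -1.0]]
wrist_force: [0.0, 0.4, -0.1]
gripper_width: 0.575
gripper_force: 30.1
```

{"api": "apply_moves", "payload": {"moves": [[[0, 0, 0], 0], [[0, 0, 0], 0], [[0, 0, 0], 0]]}}

```text
time_s: 7.48
tcp_pos: [0.6431, 0.1502, 0.0047]
ee_rot: [[-0.997, -0.072, 0.0], [-0.072, 0.997, 0.0], [-0.0, 0.0, -1.0]]
wrist_force: [-0.4, -0.0, 0.5]
gripper_width: 0.574
gripper_force: 30.0
```

{"api": "apply_moves", "payload": {"moves": [[[0, 0, -0.01], 0], [[0, 0, -0.02], 0], [[0, 0, -0.03], 0], [[0, 0, -0.03], 0], [[0, 0, -0.02], 0]]}}

```text
time_s: 7.9
tcp_pos: [0.6441, 0.1504, 0.1184]
ee_rot: [[-0.997, -0.073, 0.004], [-0.073, 0.997, 0.001], [-0.004, 0.001, -1.0]]
wrist_force: [0.1, 0.6, -0.1]
gripper_width: 0.572
gripper_force: 30.0
```

```bash
python3 - <<'E'
from h import *
p=imaging.capture("wrist");q=imaging.capture("scene");s=r.sense();print(r.pinch_z,s["tcp_pos"],s["gripper_width"],s["gripper_force"],s["wrist_force"])
o=np.zeros((480,800,3),np.uint8);o[:,:420]=p["frame"][:,110:530];o[:360,420:]=cv2.resize(q["frame"][270:410,240:388],(380,360),interpolation=cv2.INTER_CUBIC)
cv2.imwrite("pics/g.png",o)
E
```

```text
0.0187 [0.64574922 0.15109697 0.120327  ] 0.5713490457834431 29.967341775118257 [ 0.14489352  0.78421327 -0.10125546]
```

View pics/g.png

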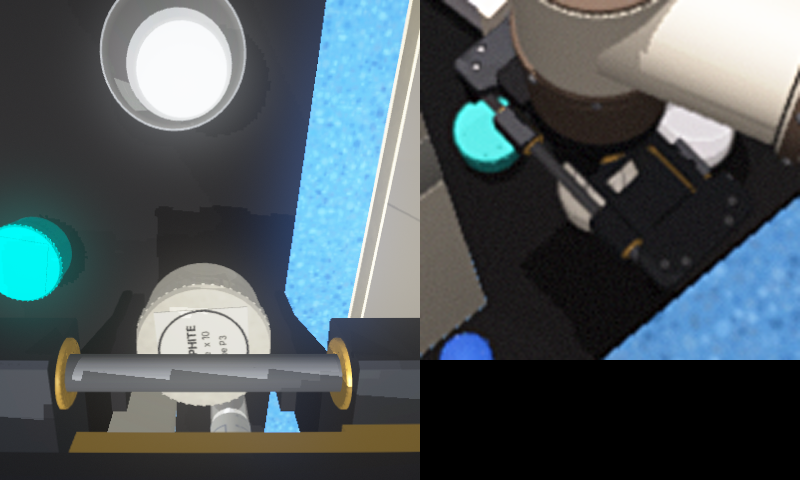

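The pot is held level between the fingers (lid at (204,345) in the left part). I'll lift it and carry it over to the bay.

{"api": "apply_moves", "payload": {"moves": [[[0, 0, -0.035], 0], [[0, 0, -0.035], 0], [[0, 0, -0.03], 0], [[0.0156, -0.0355, 0], 0], [[0.0156, -0.0355, 0], 0]]}}

```text
time_s: 8.42
tcp_pos: [0.6176, 0.078, 0.2161]
ee_rot: [[-0.997, -0.075, 0.003], [-0.075, 0.997, 0.002], [-0.003, 0.001, -1.0]]
wrist_force: [0.1, -1.4, -1.9]
gripper_width: 0.575
gripper_force: 30.0
```

{"api": "apply_moves", "payload": {"moves": [[[0.0156, -0.0355, 0], 0], [[0.0156, -0.0355, 0], 0], [[0.0156, -0.0355, 0], 0], [[0.0156, -0.0355, 0], 0], [[0.0156, -0.0355, 0], 0]]}}

```text
time_s: 8.83
tcp_pos: [0.5504, -0.107, 0.214]
ee_rot: [[-0.997, -0.072, -0.001], [-0.072, 0.997, 0.0], [0.001, 0.0, -1.0]]
wrist_force: [0.5, -0.6, -0.6]
gripper_width: 0.577
gripper_force: 30.0
```

{"api": "apply_moves", "payload": {"moves": [[[0, 0, 0], -7], [[0, 0, 0], -7], [[0, 0, 0], -7], [[0, 0, 0], -7], [[0, 0, 0], -7]]}}

```text
time_s: 9.25
tcp_pos: [0.5512, -0.1058, 0.2138]
ee_rot: [[-0.772, -0.635, -0.002], [-0.635, 0.772, 0.0], [0.001, 0.001, -1.0]]
wrist_force: [0.0, -0.3, -0.3]
gripper_width: 0.573
gripper_force: 30.0
```

{"api": "apply_moves", "payload": {"moves": [[[0, 0, 0], -7], [[0, 0, 0], -7], [[0, 0, 0], -7], [[0, 0, 0], -7], [[0, 0, 0], -7]]}}

```text
time_s: 9.67
tcp_pos: [0.5513, -0.1055, 0.2138]
ee_rot: [[-0.268, -0.964, -0.002], [-0.964, 0.268, 0.0], [0.0, 0.002, -1.0]]
wrist_force: [-0.4, -0.4, -1.2]
gripper_width: 0.575
gripper_force: 30.0
```

{"api": "apply_moves", "payload": {"moves": [[[0, 0, 0], -7], [[0, 0, 0], -7], [[0, 0, 0], -7], [[0, 0, 0], -6], [[0, 0, 0], 0]]}}

```text
time_s: 10.08
tcp_pos: [0.5514, -0.1055, 0.2138]
ee_rot: [[0.195, -0.981, -0.002], [-0.981, -0.195, 0.0], [-0.001, 0.002, -1.0]]
wrist_force: [0.2, -0.1, -1.8]
gripper_width: 0.577
gripper_force: 30.0
```

{"api": "apply_moves", "payload": {"moves": [[[0.003, -0.003, 0.03], 0], [[0, 0, 0.03], 0], [[0, 0, 0.03], 0], [[0, 0, 0.014], 0], [[0, 0, 0], 0]]}}

```text
time_s: 10.5
tcp_pos: [0.5522, -0.1079, 0.1061]
ee_rot: [[0.19, -0.982, -0.01], [-0.982, -0.19, 0.0], [-0.002, 0.01, -1.0]]
wrist_force: [0.1, 0.1, 0.9]
gripper_width: 0.577
gripper_force: 30.0
```

```bash
python3 - <<'E'
from h import *
p=imaging.capture("wrist");q=imaging.capture("scene");s=r.sense();print(s["tcp_pos"],s["gripper_width"],np.round(s["joints"],1))
o=np.zeros((480,800,3),np.uint8);o[:,:420]=p["frame"][:,110:530];o[:360,420:]=cv2.resize(q["frame"][150:290,210:358],(380,360),interpolation=cv2.INTER_CUBIC)
cv2.imwrite("pics/b.png",o)
E
```

```text
[ 0.55559346 -0.10808651  0.11045584] 0.5755475130019708 [  5.4  22.4 -16.6   0.  -51.    5.6]
```

View pics/b.png

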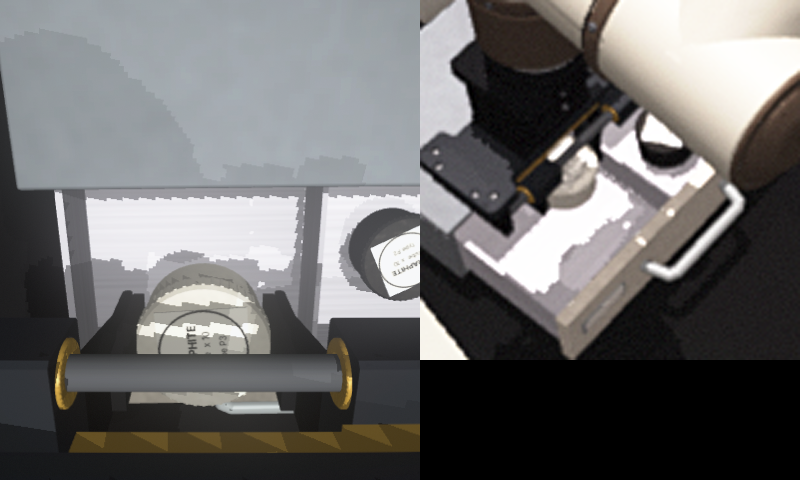

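The pot is over the middle of the bay, between the side wall at (75,250) and the divider at (310,240), so I'll lower it.

{"api": "apply_moves", "payload": {"moves": [[[0, 0, 0.03], 0], [[0, 0, 0.025], 0], [[0, 0, 0.02], 0], [[0, 0, 0.008], 0], [[0, 0, 0], 0]]}}

```text
time_s: 11.02
tcp_pos: [0.5554, -0.108, 0.0271]
ee_rot: [[0.193, -0.981, -0.001], [-0.981, -0.193, -0.0], [-0.0, 0.001, -1.0]]
wrist_force: [-0.1, 0.0, -0.1]
gripper_width: 0.575
gripper_force: 30.0
```

{"api": "apply_moves", "payload": {"moves": [[[0, 0, 0], 0], [[0, 0, 0], 0], [[0, 0, 0], 0]]}}

```text
time_s: 11.27
tcp_pos: [0.557, -0.1079, 0.0294]
ee_rot: [[0.193, -0.981, 0.004], [-0.981, -0.193, 0.0], [0.001, -0.004, -1.0]]
wrist_force: [-0.4, 0.6, -1.4]
gripper_width: 0.579
gripper_force: 30.0
```

Expected contact is at about 0.019, so I'll step down gently.

{"api": "apply_moves", "payload": {"moves": [[[0, 0, 0.005], 0], [[0, 0, 0.002], 0], [[0, 0, 0], 0], [[0, 0, 0], 0]]}}

```text
time_s: 11.6
tcp_pos: [0.5555, -0.108, 0.0204]
ee_rot: [[0.193, -0.981, -0.0], [-0.981, -0.193, -0.0], [-0.0, 0.0, -1.0]]
wrist_force: [0.5, 0.0, -0.5]
gripper_width: 0.57
gripper_force: 30.0
```

{"api": "apply_moves", "payload": {"moves": [[[0, 0, 0.002], 0], [[0, 0, 0], 0], [[0, 0, 0], 0]]}}

```text
time_s: 11.85
tcp_pos: [0.5559, -0.1079, 0.0187]
ee_rot: [[0.193, -0.981, 0.001], [-0.981, -0.193, -0.0], [0.0, -0.001, -1.0]]
wrist_force: [-0.2, 0.8, -0.1]
gripper_width: 0.577
gripper_force: 30.0
```

{"api": "apply_moves", "payload": {"moves": [[[0, 0, 0.001], 0], [[0, 0, 0], 0], [[0, 0, 0], 0]]}}

```text
time_s: 12.1
tcp_pos: [0.5559, -0.108, 0.0186]
ee_rot: [[0.194, -0.981, 0.001], [-0.981, -0.194, -0.0], [0.0, -0.001, -1.0]]
wrist_force: [-1.4, 0.6, 6.1]
gripper_width: 0.571
gripper_force: 30.0
```

{"api": "apply_moves", "payload": {"moves": [[[0, 0, 0.001], 0], [[0, 0, 0], 0], [[0, 0, 0], 0]]}}

```text
time_s: 12.35
tcp_pos: [0.556, -0.1082, 0.0185]
ee_rot: [[0.194, -0.981, 0.001], [-0.981, -0.194, -0.001], [0.001, -0.001, -1.0]]
wrist_force: [-3.1, 0.5, 10.4]
gripper_width: 0.577
gripper_force: 30.1
```

The pot stands on the floor (6 to 10 N of support), so I'll ease off and release.

{"api": "apply_moves", "payload": {"moves": [[[0, 0, -0.0015], 0], [[0, 0, 0], 0], [[0, 0, 0], 0]]}}

```text
time_s: 12.6
tcp_pos: [0.5558, -0.1079, 0.0185]
ee_rot: [[0.193, -0.981, 0.0], [-0.981, -0.193, -0.0], [0.0, -0.0, -1.0]]
wrist_force: [-1.4, 0.1, 5.2]
gripper_width: 0.573
gripper_force: 30.0
```

{"api": "apply_moves", "payload": {"moves": [[[0, 0, 0], 0], [[0, 0, 0], 0], [[0, 0, 0], 0], [[0, 0, 0], 0], [[0, 0, 0], 0]], "hand": 0.072}}

```text
time_s: 13.02
tcp_pos: [0.5554, -0.1079, 0.0176]
ee_rot: [[0.193, -0.981, -0.001], [-0.981, -0.193, -0.0], [-0.0, 0.001, -1.0]]
wrist_force: [0.6, 0.2, 1.2]
gripper_width: 0.803
gripper_force: 0.0
```

{"api": "apply_moves", "payload": {"moves": [[[0, 0, -0.01], 0], [[0, 0, -0.02], 0], [[0, 0, -0.03], 0], [[0, 0, -0.04], 0], [[0, 0, -0.04], 0]]}}

```text
time_s: 13.43
tcp_pos: [0.5548, -0.108, 0.1596]
ee_rot: [[0.193, -0.981, -0.002], [-0.981, -0.193, -0.0], [-0.0, 0.002, -1.0]]
wrist_force: [1.3, -0.2, -0.4]
gripper_width: 0.83
gripper_force: 0.0
```

{"api": "apply_moves", "payload": {"moves": [[[0, 0, -0.04], 0], [[0, 0, 0], 0], [[0, 0, 0], 0]]}}

```text
time_s: 13.68
tcp_pos: [0.5571, -0.1079, 0.202]
ee_rot: [[0.193, -0.981, 0.008], [-0.981, -0.193, 0.001], [0.001, -0.008, -1.0]]
wrist_force: [-0.3, 0.9, -0.7]
gripper_width: 0.83
gripper_force: 0.0
```

```bash
python3 - <<'E'
from h import *
p=imaging.capture("wrist");t=imaging.capture("top");s=r.sense();print(s["tcp_pos"],s["gripper_width"],np.round(s["joints"],1),s["time_s"])
o=np.zeros((480,800,3),np.uint8);o[:,:420]=p["frame"][:,110:530];o[:,420:]=cv2.resize(t["frame"][140:320,290:432],(380,480),interpolation=cv2.INTER_CUBIC)
cv2.imwrite("pics/b2.png",o)
x,y,a=.5222,-.2385,-1.3699;c,sn=np.cos(a),np.sin(a)
for n in("pot","stored_pot"):
    for d in models.cut_out(p,n)[:2]:
        ys,xs=np.nonzero(d["region"]);X=onz(p,(xs.mean(),ys.mean()),.04);w=X-[x,y,0]
        print(n,d["confidence"],X.round(4),"bay",c*w[0]+sn*w[1]+.127,-sn*w[0]+c*w[1]-.058)
for im,nm in((t,"top"),(p,"w")):
    for d in models.place_of(im,"handle")[:2]:
        uv=np.array(d["at"])*[640,480];X=onz(im,uv,.045);print(nm,"handle",d["confidence"],uv,X.round(4))
E
```

```text
[ 0.55486245 -0.10783237  0.19794915] 0.8271358029932885 [  5.4  17.4 -10.2  -0.  -62.5   5.7] 13.7833
pot 0.98 [0.6662 0.011  0.04  ] bay -0.08873280311747789 0.13286459184982644
pot 0.68 [ 0.5546 -0.1073  0.04  ] bay 0.004924256288315415 -3.7485385839815255e-05
stored_pot 0.74 [ 0.4381 -0.1341  0.04  ] bay 0.007895445308002388 -0.11959337206256551
top handle 0.91 [311.296 245.088] [ 0.4765 -0.0233  0.045 ]
w handle 0.75 [384.832 334.608] [ 0.4777 -0.0215  0.045 ]
w handle 0.23 [457.216 216.192] [ 0.4478 -0.1342  0.045 ]
```

View pics/b2.png

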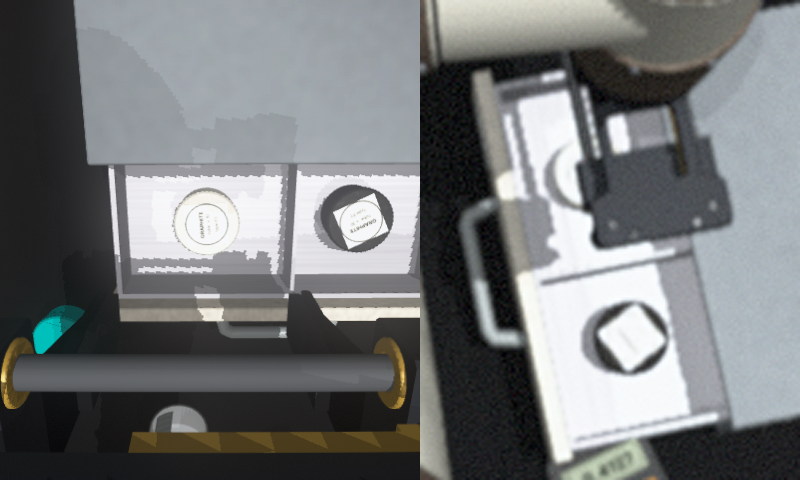

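The white pot stands upright at (206,222), centred at bay (0.005, 0.000), with the black pot untouched beside it. Now I'll move in front of the handle with the fingers shut.

{"api": "apply_moves", "payload": {"moves": [[[-0.033, 0.0147, 0], 0], [[-0.033, 0.0147, 0], 0], [[-0.033, 0.0147, 0], 0], [[-0.033, 0.0147, 0], 0], [[0, 0, 0], 0]], "hand": 0}}

```text
time_s: 14.4
tcp_pos: [0.469, 0.0131, 0.1974]
ee_rot: [[0.198, -0.98, -0.003], [-0.98, -0.198, 0.0], [-0.001, 0.003, -1.0]]
wrist_force: [-0.1, 0.8, -0.6]
gripper_width: 0.536
gripper_force: 0.0
```

{"api": "apply_moves", "payload": {"moves": [[[0, 0, 0.02], 0], [[0, 0, 0.02], 0], [[0, 0, 0], 0], [[0, 0, 0], 0], [[0, 0, 0], 0]]}}

```text
time_s: 14.82
tcp_pos: [0.4731, 0.0101, 0.1585]
ee_rot: [[0.193, -0.981, 0.0], [-0.981, -0.193, -0.001], [0.001, -0.0, -1.0]]
wrist_force: [0.7, 1.2, 0.7]
gripper_width: 0.151
gripper_force: 0.0
```

```bash
python3 - <<'E'
from h import *
p=imaging.capture("wrist");q=imaging.capture("scene");s=r.sense();print(s["tcp_pos"],s["gripper_width"],np.round(s["joints"],1),s["time_s"])
o=np.zeros((480,800,3),np.uint8);o[:,:420]=p["frame"][:,110:530];o[:360,420:]=cv2.resize(q["frame"][210:350,270:418],(380,360),interpolation=cv2.INTER_CUBIC)
cv2.imwrite("pics/h.png",o)
for im in(p,q):
    for d in models.place_of(im,"handle")[:2]:
        uv=np.array(d["at"])*[640,480];X=onz(im,uv,.045);print("handle",d["confidence"],uv,X.round(4))
E
```

```text
[0.4732981  0.01018135 0.15897821] 0.063370419617561 [ 21.   10.8 -25.6   0.  -53.5  -9.9] 14.9167
handle 0.76 [310.08  187.392] [ 0.4811 -0.0237  0.045 ]
handle 0.95 [313.6   243.888] [ 0.4931 -0.0326  0.045 ]
handle 0.37 [266.496 245.184] [ 0.5706 -0.091   0.045 ]
```

View pics/h.png

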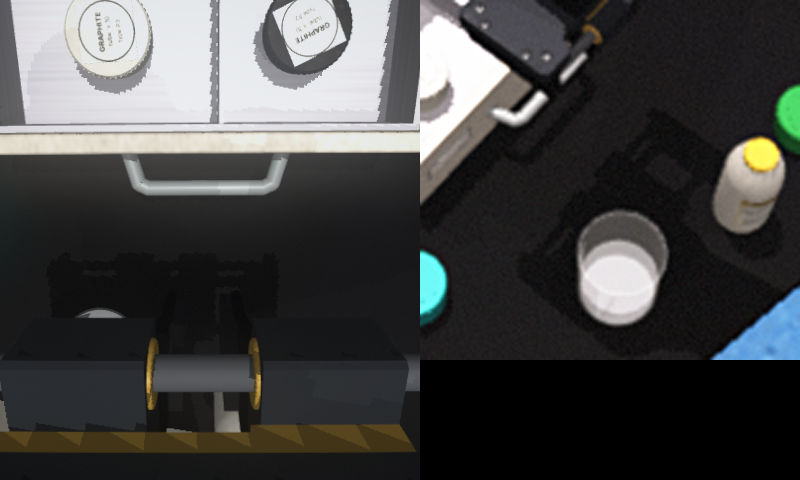

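The handle bar is at (207,187) in the left part, straight ahead of the shut fingers, and the beaker and bottle are clear. I'll go down, then push.

{"api": "apply_moves", "payload": {"moves": [[[0, 0, 0.04], 0], [[0, 0, 0.04], 0], [[0, 0, 0.03], 0], [[0, 0, 0.015], 0], [[0, 0, 0], 0]]}}

```text
time_s: 15.43
tcp_pos: [0.4702, 0.0094, 0.0302]
ee_rot: [[0.192, -0.981, -0.007], [-0.981, -0.192, -0.002], [0.001, 0.007, -1.0]]
wrist_force: [-0.3, -0.5, -0.1]
gripper_width: 0.004
gripper_force: 0.0
```

{"api": "apply_moves", "payload": {"moves": [[[0, 0, 0.003], 0], [[0, 0, 0], 0], [[0.004, 0, 0], 0], [[0.004, 0, 0], 0], [[0.004, 0, 0], 0]]}}

```text
time_s: 15.85
tcp_pos: [0.4755, -0.0017, 0.0312]
ee_rot: [[0.193, -0.981, 0.002], [-0.981, -0.193, 0.001], [-0.0, -0.003, -1.0]]
wrist_force: [1.2, -0.5, -0.5]
gripper_width: 0.003
gripper_force: 0.0
```

{"api": "apply_moves", "payload": {"moves": [[[0.003, 0, 0], 0], [[0.003, 0, 0], 0], [[0.003, 0, 0], 0], [[0.003, 0, 0], 0], [[0.003, 0, 0], 0]]}}

```text
time_s: 16.27
tcp_pos: [0.4779, -0.0164, 0.0302]
ee_rot: [[0.193, -0.981, 0.001], [-0.981, -0.193, 0.0], [-0.0, -0.001, -1.0]]
wrist_force: [-0.7, 2.3, 1.4]
gripper_width: 0.003
gripper_force: 0.8
```

{"api": "apply_moves", "payload": {"moves": [[[0.004, 0, 0], 0], [[0.005, 0, 0], 0], [[0.006, 0, 0], 0], [[0.006, 0, 0], 0], [[0.006, 0, 0], 0]]}}

```text
time_s: 16.68
tcp_pos: [0.4833, -0.0433, 0.0301]
ee_rot: [[0.193, -0.981, 0.001], [-0.981, -0.193, 0.0], [0.0, -0.001, -1.0]]
wrist_force: [0.6, 1.8, 0.4]
gripper_width: 0.004
gripper_force: 0.9
```

{"api": "apply_moves", "payload": {"moves": [[[0.006, 0, 0], 0], [[0.006, 0, 0], 0], [[0.006, 0, 0], 0], [[0.006, 0, 0], 0], [[0.006, 0, 0], 0]]}}

```text
time_s: 17.1
tcp_pos: [0.4888, -0.0728, 0.03]
ee_rot: [[0.193, -0.981, 0.0], [-0.981, -0.193, 0.0], [-0.0, -0.0, -1.0]]
wrist_force: [2.0, 1.9, 0.7]
gripper_width: 0.005
gripper_force: 0.9
```

{"api": "apply_moves", "payload": {"moves": [[[0.006, 0, 0], 0], [[0.005, 0, 0], 0], [[0.004, 0, 0], 0], [[0.003, 0, 0], 0], [[0.003, 0, 0], 0]]}}

```text
time_s: 17.52
tcp_pos: [0.4925, -0.0932, 0.0299]
ee_rot: [[0.193, -0.981, -0.0], [-0.981, -0.193, 0.0], [-0.0, 0.0, -1.0]]
wrist_force: [0.2, 1.7, 0.9]
gripper_width: 0.005
gripper_force: 0.8
```

{"api": "apply_moves", "payload": {"moves": [[[0.002, 0, 0], 0], [[0.002, 0, 0], 0], [[0.002, 0, 0], 0], [[0.002, 0, 0], 0], [[0.002, 0, 0], 0]]}}

```text
time_s: 17.93
tcp_pos: [0.4945, -0.1027, 0.03]
ee_rot: [[0.193, -0.981, -0.0], [-0.981, -0.193, -0.0], [-0.0, 0.0, -1.0]]
wrist_force: [0.0, 1.5, 0.0]
gripper_width: 0.003
gripper_force: 0.8
```

{"api": "apply_moves", "payload": {"moves": [[[0.002, 0, 0], 0], [[0.002, 0, 0], 0], [[0.002, 0, 0], 0], [[0.002, 0, 0], 0], [[0.001, 0, 0], 0]]}}

```text
time_s: 18.35
tcp_pos: [0.4963, -0.1117, 0.03]
ee_rot: [[0.193, -0.981, -0.0], [-0.981, -0.193, -0.0], [-0.0, 0.0, -1.0]]
wrist_force: [0.7, 1.6, -1.3]
gripper_width: 0.007
gripper_force: 0.8
```

{"api": "apply_moves", "payload": {"moves": [[[0.001, 0, 0], 0], [[0.001, 0, 0], 0], [[0.001, 0, 0], 0], [[0, 0, 0], 0]]}}

```text
time_s: 18.68
tcp_pos: [0.4969, -0.1146, 0.03]
ee_rot: [[0.193, -0.981, -0.0], [-0.981, -0.193, -0.0], [0.0, 0.0, -1.0]]
wrist_force: [-0.1, 0.5, -0.0]
gripper_width: 0.004
gripper_force: 0.3
```

{"api": "apply_moves", "payload": {"moves": [[[0.001, 0, 0], 0], [[0.001, 0, 0], 0], [[0.001, 0, 0], 0], [[0, 0, 0], 0]]}}

```text
time_s: 19.02
tcp_pos: [0.4972, -0.1165, 0.03]
ee_rot: [[0.193, -0.981, -0.0], [-0.981, -0.193, 0.001], [-0.001, 0.0, -1.0]]
wrist_force: [-1.2, 7.7, 1.1]
gripper_width: 0.004
gripper_force: 3.4
```

{"api": "apply_moves", "payload": {"moves": [[[0.001, 0, 0], 0], [[0.001, 0, 0], 0], [[0, 0, 0], 0]]}}

```text
time_s: 19.27
tcp_pos: [0.4973, -0.1168, 0.03]
ee_rot: [[0.192, -0.981, -0.001], [-0.981, -0.192, 0.003], [-0.003, 0.0, -1.0]]
wrist_force: [-1.9, 16.7, 2.7]
gripper_width: 0.004
gripper_force: 8.0
```

The firm stop is reached where it was predicted, so I'll back off and check.

{"api": "apply_moves", "payload": {"moves": [[[-0.005, 0, 0], 0], [[-0.01, 0, 0], 0], [[-0.015, 0, 0], 0], [[-0.02, 0, 0], 0], [[0, 0, 0], 0]]}}

```text
time_s: 19.68
tcp_pos: [0.4873, -0.0686, 0.0301]
ee_rot: [[0.195, -0.981, -0.001], [-0.981, -0.195, -0.0], [0.0, 0.001, -1.0]]
wrist_force: [-0.1, -0.2, 0.1]
gripper_width: 0.004
gripper_force: 0.0
```

{"api": "apply_moves", "payload": {"moves": [[[0, 0, -0.03], 0], [[0, 0, -0.04], 0], [[0, 0, -0.04], 0], [[0, 0, -0.04], 0], [[0, 0, 0], 0]]}}

```text
time_s: 20.1
tcp_pos: [0.4933, -0.0707, 0.1886]
ee_rot: [[0.195, -0.981, 0.017], [-0.981, -0.195, -0.0], [0.004, -0.017, -1.0]]
wrist_force: [2.3, -0.8, -0.2]
gripper_width: 0.002
gripper_force: 0.0
```

```bash
python3 - <<'E'
from h import *
p=imaging.capture("wrist");q=imaging.capture("scene");t=imaging.capture("top");s=r.sense();print(s["tcp_pos"],s["wrist_force"],s["time_s"])
print("expected shut",.5222-.1996*.11,-.2385+.98*.11)
for im in(p,q,t):
    for d in models.place_of(im,"handle")[:1]:
        uv=np.array(d["at"])*[640,480];X=onz(im,uv,.045);print("handle",d["confidence"],uv,X.round(4))
    for n in("beaker","bottle"):
        for d in models.place_of(im,n)[:1]: print(n,d["confidence"],onz(im,np.array(d["at"])*[640,480],0).round(3))
cv2.imwrite("pics/end.png",np.hstack([p["frame"][:,110:530],cv2.resize(q["frame"][80:340,140:440],(380,480))]))
E
```

```text
[ 0.48769912 -0.07049745  0.18006715] [-0.78479041 -0.37517733 -0.64456229] 20.25
expected shut 0.500244 -0.13069999999999998
handle 0.97 [322.304 141.504] [ 0.5008 -0.1331  0.045 ]
handle 0.83 [275.584 214.08 ] [ 0.511  -0.1399  0.045 ]
beaker 0.75 [0.54  0.133 0.   ]
bottle 0.67 [0.413 0.138 0.   ]
handle 0.57 [367.296 231.408] [ 0.5023 -0.1288  0.045 ]
```

View pics/end.png

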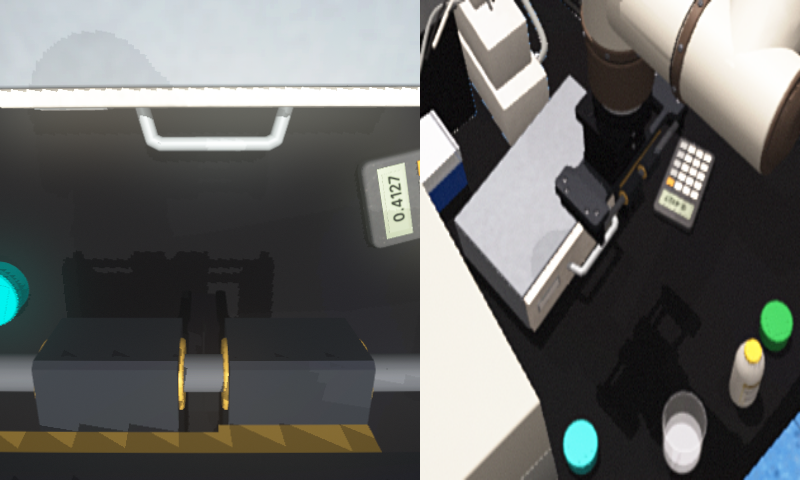

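The drawer is flush with the casing: the panel edge is at row 97 and the handle is where the shut position predicts. The beaker and bottle are in place and the hand is clear, so I'll hand in.

```bash
python3 -c "
from station import r
print(r.finish_job())"
```

```text
the job is handed in; nothing more can be done
None
```

The white pot was set down upright in the middle of the wider bay, the drawer is pushed shut to its firm stop, the beaker and bottle are where they started, and the job is handed in at about 20 s; I could not see the two pots again once the drawer was shut.

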